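Make up two desk kits on their outline boards

TASK

Make up the two desk kits from the loose stock on the desk: the blue board gets the stamp with the wooden handle, the white-and-blue eraser and the small red staple box; the yellow board gets the stamp with the black handle and the roll of labels. Set each thing on its own outline on the board, centred on it and turned to match it, lying flat on its underside (stamps standing upright), and leave the ink pad and the green click pen where they are.

Things in the scene. Friction and masses are not known exactly. Their poses are not given: they have to be found in the camera images.
- blue_board: blue kit board, fixed plate 124 (x) x 140 (y) x 6 mm, yaw within 15 degrees. Origin: centre of its underside, z up. Dark outlines edged white, painted flat on top, centres in its frame (mm): wooden-handled stamp 24x52 at x +34, y 0, long side along y; eraser 45x21 at x -30, y +36, long side along x; staple box 56x30 at x -28, y -34, long side along x
- yellow_board: yellow kit board, fixed plate 124 (x) x 140 (y) x 6 mm, yaw within 15 degrees; may have changed places with the blue one. Origin: centre of its underside, z up. Dark outlines edged white, painted flat on top, centres in its frame (mm): black-handled stamp 36x36 at x 0, y +36, sides along x and y; label roll, circle of 61, at x 0, y -32
- wood_stamp: rubber stamp with a turned natural wood handle, standing upright, 70 mm high; oblong wooden foot 24 (x) x 52 (y) mm and 19 mm high, long side along its y; above the foot the round handle on its axis, at most 24 mm thick, from 19 to 70 mm height: grip it about 45 mm up. About 50 g. Origin: centre of its underside, z up. Either way round will do on its outline
- black_stamp: rubber stamp with a black handle, standing upright, 70 mm high; square wooden foot 36 x 36 mm and 19 mm high; round handle on its axis, at most 24 mm thick, from 19 to 70 mm height: grip it about 45 mm up. About 50 g. Origin: centre of its underside, z up. Any quarter turn will do on its outline
- eraser: white eraser with a blue card sleeve, 21 (x) x 45 (y) x 13 mm high, lying flat, long side along its y: grip across the 21 mm. About 18 g. Origin: centre of its underside, z up. Either way round will do
- staple_box: small red box of staples with a paper label and a black band, 30 (x) x 56 (y) x 20 mm high, lying flat, long side along its y: grip across the 30 mm. About 60 g. Origin: centre of its underside, z up. Either way round will do
- label_roll: roll of blank white labels, 61 mm across and 30 mm high, lying flat (axis upright): grip across its 61 mm diameter from any side. About 120 g. Origin: centre of its underside, z up. Its yaw does not matter
- ink_pad: blue stamp pad tin with a closed lid, 74 x 112 x 20 mm, loose, behind the stock; not part of the kits, leave it there. Beyond it stands a monitor whose nearest screen corner reaches to about x 0.6, y -0.3 from the robot base: carry things past on the robot's side of it. Origin: centre of its underside, z up.
- click_pen: thin green click pen, 12 x 145 x 9 mm, loose, near the front edge at the right; not part of the kits, leave it there. Origin: centre of its underside, z up.
Mind the look-alikes: they are no part of the job. Of the things that look like the label_roll, the larger one is meant.

How it is judged (in metres and radians):
At the end, for the whole second after the job is handed in: Each of the five things on its own outline: centre within 12 mm along each board axis, underside within 5 mm of the board's top face, upright within 0.12 rad, turned within 0.26 rad of the outline (either way round; square stamp any quarter turn; roll free), released, at rest (x of wood_stamp in the frame of blue_board between 0.022 and 0.046 m and y of wood_stamp in the frame of blue_board between -0.012 and 0.012 m and z of wood_stamp in the frame of blue_board between 0.001 and 0.011 m and angle between each of wood_stamp, eraser, staple_box, black_stamp, label_roll's own z axis and vertical below 0.12 rad and linear speed of each of wood_stamp, eraser, staple_box, black_stamp, label_roll below 0.02 m/s and angle between the y axis of wood_stamp and the y axis of blue_board, either way round below 0.26 rad and x of eraser in the frame of blue_board between -0.042 and -0.018 m and y of eraser in the frame of blue_board between 0.024 and 0.048 m and z of eraser in the frame of blue_board between 0.001 and 0.011 m and angle between the y axis of each of eraser, staple_box and the x axis of blue_board, either way round below 0.26 rad and x of staple_box in the frame of blue_board between -0.04 and -0.016 m and y of staple_box in the frame of blue_board between -0.046 and -0.022 m and z of staple_box in the frame of blue_board between 0.001 and 0.011 m and x of black_stamp in the frame of yellow_board between -0.012 and 0.012 m and y of black_stamp in the frame of yellow_board between 0.024 and 0.048 m and z of black_stamp in the frame of yellow_board between 0.001 and 0.011 m and (angle between the x axis of black_stamp and the x axis of yellow_board, either way round below 0.26 rad or angle between the x axis of black_stamp and the y axis of yellow_board, either way round below 0.26 rad) and x of label_roll in the frame of yellow_board between -0.012 and 0.012 m and y of label_roll in the frame of yellow_board between -0.044 and -0.02 m and z of label_roll in the frame of yellow_board between 0.001 and 0.011 m); the robot touches nothing.
It fails at once if the ink pad is pushed away (more than 30 mm) (distance of ink_pad from where it was at the start of the episode above 0.03 m).
It fails at once if the green click pen is pushed away (more than 30 mm) (distance of click_pen from where it was at the start of the episode above 0.03 m).
It also fails if it takes over 109 s, if anything falls off the work surface, if the arm or the gripper's body presses on something with over 40 N, if the wrist force passes 120 N, or if a joint passes its speed limit or range.

ROBOT

A 6-joint arm with a two-finger parallel gripper is mounted at the origin on a cart in front of the work surface, level with it; the furniture and walls round the work are solid. World frame = base frame: x ahead of the robot, y to its left, z up, the work surface at z = 0. Lengths are in mm, angles in rad, forces in N, time in s.
With the tool pointing down it reaches from about 275 to 750 mm from the base axis. Payload 10.2 kg.
Tool frame: the origin (TCP) lies midway between the tips of the shut fingers; the grasp point (between the pads) lies 19 mm behind it; z points along the fingers, y is the line along which they close (so a half turn about z gives the same grasp; the last joint's range is limited). The gripper opens to 85 mm and grips with 20 to 120 N. Pads are 22 mm wide; open, the fingers measure 114 mm over their backs; the gripper's body (76 mm by 85 mm) begins 54 mm behind the grasp point. The pads swing forward as they close: fully open they stand 13 mm farther back than shut.
Start: joints at [-1.36, 0.313, 1.498, -0, 1.331, -0.223], TCP at [220.657, -476.384, 231.294] pointing down, gripper open.
Joint ranges: [-2.94, 2.94], [-0.97, 2.17], [0.19, 2.56], [-1.23, 4.37], [0.02, 3.11], [-2.88, 2.88]. Speed limits (rad/s): [2.39, 2.39, 3.01, 3.14, 3.14, 3.14].

INTERFACE

Orientations are given as a unit quaternion [w, x, y, z].
In Python, from rig import ctrl gives the robot as it stands.
- The arm moves only by the tool send_rows, never from a script. Its argument "targets" is a list of rows, each a list of 7 numbers: the closure, from -1 (fully open) to 1 (shut), so that 0 is half open, then the shift along the tool's x, y, z in m, then the turn, a rotation vector about the tool's x, y, z in rad. In form: [[claw, dx, dy, dz, ax, ay, az], ...]. A call has exactly 10 rows; each row shifts and turns the commanded pose from where the row before left it, along the tool's axes as they then stand; what a row does not reach is not made up. A row lasts 1/8 s, in which the tool goes at most 62.5 mm and 10.7 degrees, less where a joint would pass 70% of its speed; a pose out of reach is approached as far as the arm can. A call with a gripper value outside its range is refused whole. The fingers move at their own pace and stop on an object; "squeeze" is the grip in N (left out, the last holds). Time passes only in rows, so rows that do not move let the fingers close, or fill a call up. It gives the time, the measured TCP pose, the force, the opening and the grip force at its end, in the units of the state.
- ctrl.sense(): the state, without advancing time (a new reading comes with each control period).
- ctrl.capture(name): name is "scene" or "top"; returns a dict with "img" (400x640x3 uint8, red, green, blue), "camera_matrix" (3x3 intrinsics, pixels), "k1" (the pictures are not rectified: a ray, as slopes to the right and down, at radius r is drawn at 1 + k1 r^2 times it, then the intrinsics apply), "R" (3x3) and "t" (3): a world point X has camera coordinates R X + t. Camera axes: x right, y down, z forward; pixel columns grow to the right and rows downward; lengths in mm; the calibration is good to about 2 mm. A picture is of the moment at which its call begins. There is no depth.
- ctrl.finish_job(): hands the job in; it is judged then, once.
Trained networks look in a picture, given as the dict that the camera call returned (one of the last four; its "shot" number tells which), for a name from the list of things; names that differ only in an ending like _2 or _b are one class to them, and where a whole thing is asked for, a point or a joint stands for the part that bears it (a point fixed in the world has none). Each returns a list of dicts, best first, with "score" (0 to 1); they miss things now and then, are a little off and sometimes report something else, mostly with a low value. They report only what shows in the picture. A call takes as long as a camera call. They do not tell look-alikes from the thing itself.
- ctrl.boxes_of(query, picture): "extent" ([left, top, width, height] in pixels, round what is visible of it).
- ctrl.landmark_of(query, picture): "point" ([column, row] in pixels: a listed point, or the origin of a listed thing).
The state is a dict: "time_s": time; "joints": joint angles; "dq": joint speeds; "tau": joint torques, N m; "eef_pos": TCP position; "ee_rot": TCP orientation; "force": force on the tool from outside, world axes, zero at the start; "wrist_torque": the same for the moment, N m; "grip_width": opening from 0.0 (shut) to 1.0 (fully open); "grip_force": force on a finger pad.
Only numpy, scipy, OpenCV 4.12 (cv2) and the standard library are available. Lean on these libraries where they do the work, as an engineer would, in place of code of your own. Each camera call takes 0.05 s, during which the arm holds its last target. There are 200 camera calls.

## Working session

There is one attempt and no reset: what is moved stays moved. The work goes in short steps, Python scripts to look and compute and a tool call to move; the robot and the scene stay as the last step left them, time stands still between calls to the robot, and variables do not carry over. Pictures are saved under pics/ and viewed, at most 14 in all, crops included, and the job is handed in when it is done.

Besides the shell and the picture viewer there is one more tool, called after ">>>" by a JSON object that holds its "method" and its "body". send_rows: Moves the arm, as the interface text tells. Its arguments: {"type":"object","properties":{"targets":{"type":"array"},"squeeze":{"type":"number"}},"required":["targets"]}

```bash
ls; mkdir -p pics
cat > h.py <<'E'
import numpy as np, cv2
from rig import ctrl
def grab(n,save=None):
    p=ctrl.capture(n)
    if save: cv2.imwrite('pics/'+save,cv2.cvtColor(p['img'],cv2.COLOR_RGB2BGR))
    return p
def und(p,uv):
    K=np.array(p['camera_matrix'],float);uv=np.atleast_2d(np.array(uv,float))
    d=np.c_[(uv[:,0]-K[0,2])/K[0,0],(uv[:,1]-K[1,2])/K[1,1]]
    s=d.copy()
    for _ in range(20): s=d/(1+p['k1']*(s**2).sum(1,keepdims=True))
    return s
def world(p,uv,z=0):
    s=und(p,uv);R=np.array(p['R'],float);t=np.array(p['t'],float).ravel()
    C=-R.T@t; D=np.c_[s,np.ones(len(s))]@R
    return C+D*((z-C[2])/D[:,2])[:,None]
def pix(p,X):
    X=np.atleast_2d(np.array(X,float));c=X@np.array(p['R']).T+np.array(p['t']).ravel()
    s=c[:,:2]/c[:,2:];s=s*(1+p['k1']*(s**2).sum(1,keepdims=True))
    K=np.array(p['camera_matrix']);return s*[K[0,0],K[1,1]]+[K[0,2],K[1,2]]
E
python3 - <<'E'
from h import *
for n in ['scene','top']:
    p=grab(n,n+'0.png')
    print(n,p['shot'],p['k1'],np.array(p['camera_matrix']).round(1).tolist(),(-np.array(p['R']).T@np.array(p['t']).ravel()).round())
    for q in ['blue_board','yellow_board','wood_stamp','black_stamp','eraser','staple_box','label_roll','ink_pad','click_pen']:
        print(q,[(np.round(d['point']).tolist(),round(d['score'],2),world(p,d['point'],0 if 'board' in q else 0)[0,:2].round().tolist()) for d in ctrl.landmark_of(q,p)[:4]],
        [(np.round(d['extent']).tolist(),round(d['score'],2)) for d in ctrl.boxes_of(q,p)[:4]])
print(ctrl.sense())
E
```

```text
pics
scene 1 0.03006210500904686 [[378.4, 0.0, 313.1], [0.0, 378.4, 194.6], [0.0, 0.0, 1.0]] [-124. -606.  475.]
blue_board [] [([213.0, 164.0, 71.0, 26.0], 0.82), ([285.0, 183.0, 28.0, 24.0], 0.68)]
yellow_board [([382.0, 235.0], 0.77, [501.0, -402.0])] [([338.0, 210.0, 87.0, 53.0], 0.95)]
wood_stamp [([319.0, 249.0], 0.71, [394.0, -313.0])] [([308.0, 217.0, 28.0, 35.0], 0.56)]
black_stamp [([294.0, 228.0], 0.57, [426.0, -231.0])] [([285.0, 200.0, 19.0, 32.0], 0.72)]
eraser [([316.0, 215.0], 0.7, [496.0, -246.0])] [([310.0, 207.0, 18.0, 11.0], 0.63)]
staple_box [([266.0, 207.0], 0.57, [464.0, -129.0])] [([258.0, 194.0, 23.0, 26.0], 0.75)]
label_roll [([296.0, 197.0], 0.78, [538.0, -162.0]), ([413.0, 207.0], 0.62, [641.0, -423.0])] [([288.0, 182.0, 25.0, 22.0], 0.85), ([325.0, 269.0, 74.0, 22.0], 0.67), ([313.0, 176.0, 45.0, 19.0], 0.5), ([255.0, 196.0, 28.0, 22.0], 0.26)]
ink_pad [([334.0, 188.0], 0.63, [628.0, -221.0])] []
click_pen [([361.0, 278.0], 0.6, [359.0, -418.0])] [([329.0, 270.0, 69.0, 20.0], 0.55)]
top 2 -0.016847731757896656 [[395.3, 0.0, 319.9], [0.0, 395.3, 203.2], [0
[... 1175 characters left out ...]
], 0.8)]
{'time_s': 1.9, 'joints': array([-1.36041432e+00,  3.12934153e-01,  1.49770632e+00,  1.99512812e-05,
        1.33100666e+00, -2.23401257e-01]), 'dq': array([-0.00198005,  0.00022448,  0.00169157, -0.00022363, -0.00077875,
       -0.00023574]), 'tau': array([-9.67576125e-05, -4.12165117e+01, -2.59897578e+01, -1.79365470e-04,
        4.85655655e-04, -2.83863625e-05]), 'eef_pos': array([ 220.65479982, -476.38278123,  231.2743077 ]), 'ee_rot': array([-2.71771332e-05,  9.76571582e-01,  2.15192809e-01,  9.86727333e-06]), 'force': array([0.54342194, 0.43278641, 0.21947237]), 'wrist_torque': array([-0.0448481 ,  0.02626242,  0.02990672]), 'grip_force': 0.0, 'grip_width': 1.0008707448133716}
```

Run:
```python
import cv2
a=cv2.imread('pics/top0.png')[120:300,180:440]; cv2.imwrite('pics/top0c.png',cv2.resize(a,None,fx=3,fy=3,interpolation=cv2.INTER_CUBIC))
b=cv2.imread('pics/scene0.png')[130:300,190:440]; cv2.imwrite('pics/scene0c.png',cv2.resize(b,None,fx=3.2,fy=3.2,interpolation=cv2.INTER_CUBIC))
```

```text
(no output)
```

View pics/top0c.png

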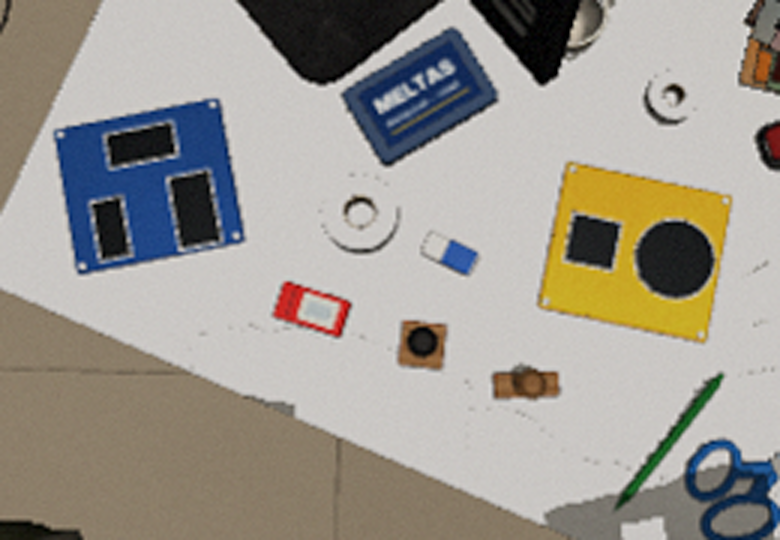

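View pics/scene0c.png

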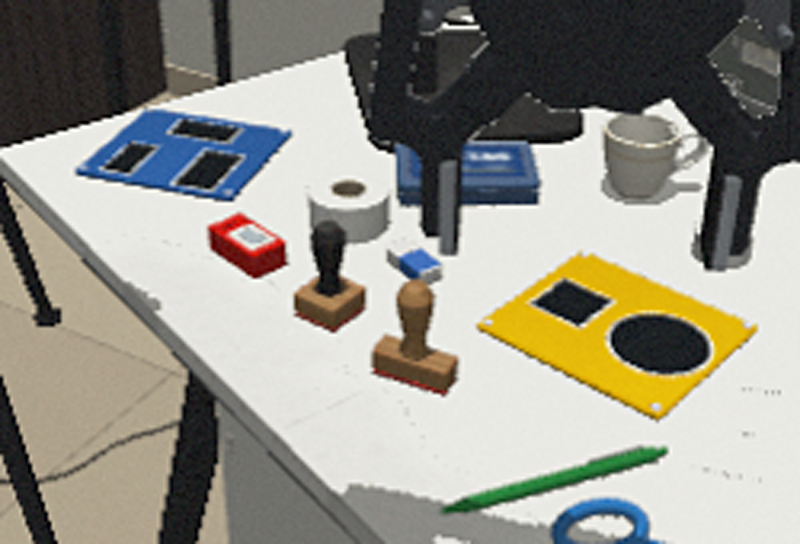

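```bash
cat > seg.py <<'E'
from h import *
def rect(p,seed,z,lo,hi,r=45,rad=2,clo=1):
    hsv=cv2.cvtColor(p['img'],cv2.COLOR_RGB2HSV)
    f=cv2.resize(hsv,None,fx=4,fy=4,interpolation=cv2.INTER_LINEAR) if False else hsv
    m=cv2.inRange(f,np.array(lo),np.array(hi))
    w=np.zeros_like(m);cv2.circle(w,tuple(int(v) for v in seed),r,255,-1);m&=w
    if clo: m=cv2.morphologyEx(m,cv2.MORPH_CLOSE,np.ones((clo,clo)))
    n,l,s,c=cv2.connectedComponentsWithStats(m)
    k=1+np.argmax(s[1:,4]) 
    cs,_=cv2.findContours((l==k).astype(np.uint8),cv2.RETR_EXTERNAL,cv2.CHAIN_APPROX_NONE)
    c=max(cs,key=len)[:,0]
    X=world(p,c,z)[:,:2].astype(np.float32)
    R=cv2.minAreaRect(X); b=cv2.boxPoints(R)
    e=b[1]-b[0];g=b[2]-b[1]
    L=e if np.hypot(*e)>np.hypot(*g) else g
    mm=cv2.moments(X[:,None])
    return dict(c=np.round(R[0],1),cm=np.round([mm['m10']/mm['m00'],mm['m01']/mm['m00']],1),size=np.round(R[1],1),longyaw=round(float(np.degrees(np.arctan2(L[1],L[0])))%180,1),n=int(s[k,4]))
E
python3 - <<'E'
from seg import *
p=grab('top')
S=lambda x,y:(180+x/3,120+y/3)
hsv=cv2.cvtColor(p['img'],cv2.COLOR_RGB2HSV)
for n,xy in dict(bb=(220,130),yb=(600,290),desk=(560,420),roll=(345,230),rollshadow=(360,248),stapler=(290,295),foot=(405,350),foot2=(505,390),eras=(462,255),erw=(432,243),blackh=(424,340),woodh=(535,383)).items():
    u,v=map(int,S(*xy));print(n,hsv[v,u])
print('bb',rect(p,S(148,185),6,(100,120,60),(125,255,255),40,clo=15))
print('yb',rect(p,S(635,250),6,(18,120,90),(35,255,255),45,clo=25))
# outlines
for n,xy in dict(o_wood=(142,144),o_er=(112,228),o_st=(194,208),o_bl=(592,242),o_roll=(674,258)).items():
    print(n,rect(p,S(*xy),6,(0,0,0),(180,255,75),15,clo=3))
print('staple red',rect(p,S(312,308),20,(0,120,90),(8,255,255),16,clo=9),rect(p,S(312,308),20,(170,120,90),(180,255,255),16,clo=9))
print('eraser blue',rect(p,S(460,255),13,(100,90,60),(125,255,255),9))
print('foot b',rect(p,S(422,344),19,(5,60,40),(20,255,200),14,clo=9))
print('foot w',rect(p,S(527,384),19,(5,60,40),(20,255,200),16,clo=5))
print('black head',rect(p,S(424,340),65,(0,0,0),(180,255,70),9))
print('roll bright',rect(p,S(360,212),30,(0,0,0),(180,255,140),14))
for q in ['label_roll','black_stamp']:
    print(q,[(d['point'],d['score']) for d in ctrl.landmark_of(q,p)[:2]])
img=cv2.cvtColor(p['img'],cv2.COLOR_RGB2BGR)
a=cv2.resize(img[170:260,265:370],None,fx=7,fy=7,interpolation=cv2.INTER_CUBIC)[:,:735];a=cv2.resize(a,None,fx=.95,fy=.95)
cv2.imwrite('pics/stock.png',a)
E
```

```text
bb [108 210 119]
yb [ 24 208 202]
desk [ 11  10 203]
roll [ 21   9 202]
rollshadow [ 20   8 185]
stapler [  1 208 200]
foot [ 14 150 126]
foot2 [ 15 148 131]
eras [109 181 161]
erw [ 26   9 202]
blackh [ 8 24 43]
woodh [ 14 152 124]
bb {'c': array([ 5.554e+02, -1.000e-01]), 'cm': array([5.553e+02, 1.000e-01]), 'size': array([121.3, 137. ]), 'longyaw': 102.4, 'n': 2679}
yb {'c': array([ 507.5, -399.2]), 'cm': array([ 507.5, -399.2]), 'size': array([138.2, 122.1]), 'longyaw': 78.9, 'n': 2790}
o_wood {'c': array([589.5,   8.2]), 'cm': array([589.3,   8.2]), 'size': array([24.9, 51.5]), 'longyaw': 102.5, 'n': 208}
o_er {'c': array([519.1,  29.7]), 'cm': array([519. ,  29.5]), 'size': array([45.7, 21.5]), 'longyaw': 13.9, 'n': 164}
o_st {'c': array([536.5, -38.2]), 'cm': array([536.3, -38.4]), 'size': array([56.4, 30.8]), 'longyaw': 12.4, 'n': 284}
o_bl {'c': array([ 515.2, -364.2]), 'cm': array([ 515.1, -364.3]), 'size': array([36.8, 36.6]), 'longyaw': 78.6, 'n': 223}
o_roll {'c': array([ 501.6, -431.2]), 'cm': array([ 502. , -431.1]), 'size': array([59.1, 61.3]), 'longyaw': 91.0, 'n': 497}Traceback (most recent call last):
  File "<stdin>", line 12, in <module>
  File "seg.py", line 9, in rect
    k=1+np.argmax(s[1:,4])
        ~~~~~~~~~^^^^^^^^^
    return _wrapfunc(a, 'argmax', axis=axis, out=out, **kwds)
    return bound(*args, **kwds)
ValueError: attempt to get argmax of an empty sequence
```

Run:
```python
from seg import *
p=grab('top')
S=lambda x,y:(180+x/3,120+y/3)
print('staple red',rect(p,S(312,308),20,(0,120,90),(8,255,255),16,clo=9))
print('eraser blue',rect(p,S(460,255),13,(100,90,60),(125,255,255),9))
print('foot b',rect(p,S(422,344),19,(5,60,40),(20,255,200),14,clo=9))
print('foot w',rect(p,S(527,384),19,(5,60,40),(20,255,200),16,clo=5))
print('black head',rect(p,S(424,340),65,(0,0,0),(180,255,70),9))
for q in ['label_roll','black_stamp']:
    print(q,[(d['point'],d['score']) for d in ctrl.landmark_of(q,p)[:2]])
hsv=cv2.cvtColor(p['img'],cv2.COLOR_RGB2HSV)
img=cv2.cvtColor(p['img'],cv2.COLOR_RGB2BGR)
a=cv2.resize(img[170:260,265:370],None,fx=6.5,fy=6.5,interpolation=cv2.INTER_CUBIC)
cv2.imwrite('pics/stock.png',a)
```

```text
staple red {'c': array([ 455.3, -138.3]), 'cm': array([ 455. , -138.3]), 'size': array([55.5, 29.5]), 'longyaw': 72.9, 'n': 286}
eraser blue {'c': array([ 498.9, -254.9]), 'cm': array([ 499. , -254.9]), 'size': array([22.8, 18.6]), 'longyaw': 64.2, 'n': 79}
foot b {'c': array([ 427.9, -226.5]), 'cm': array([ 428.1, -226.5]), 'size': array([34.4, 34.9]), 'longyaw': 173.9, 'n': 215}
foot w {'c': array([ 398.5, -308.4]), 'cm': array([ 398. , -308.7]), 'size': array([21.3, 50.1]), 'longyaw': 90.9, 'n': 188}
black head {'c': array([ 428.1, -226.8]), 'cm': array([ 428.1, -226.7]), 'size': array([20.4, 20.5]), 'longyaw': 91.0, 'n': 79}
label_roll [([301.3, 190.0], 0.93), ([400.3, 156.1], 0.69)]
black_stamp [([321.2, 237.9], 0.68)]
```

View pics/stock.png

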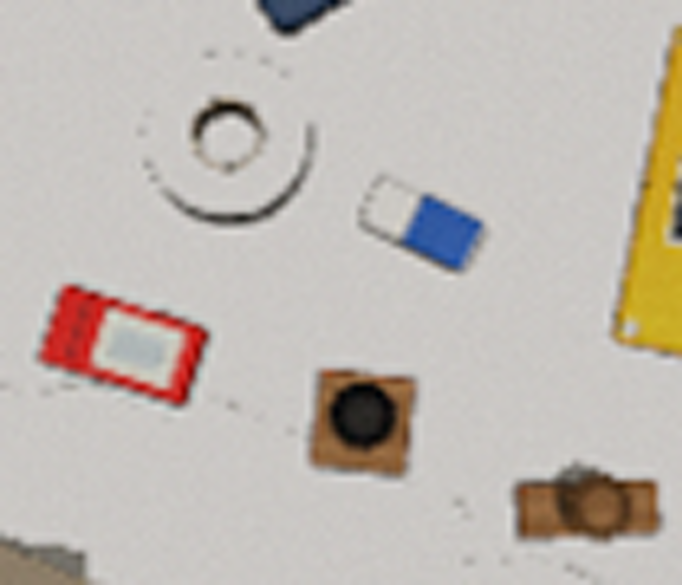

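```bash
cat > go.py <<'E'
import sys
from h import *
from scipy.spatial.transform import Rotation as Ro
def go(x,y,z,phi,s=None):
    s=s or ctrl.sense();q=s['ee_rot'];R=Ro.from_quat([q[1],q[2],q[3],q[0]]).as_matrix()
    d=R.T@(np.array([x,y,z])-s['eef_pos'])/1000
    cur=np.degrees(np.arctan2(R[1,0],R[0,0]));t=(phi-cur+180)%360-180
    print('t %.2f pos %s phi %.1f tilt %.2f w %.2f gf %.1f | shift %s turn az %.3f'%(s['time_s'],s['eef_pos'].round(1),cur,np.degrees(np.arccos(-R[2,2])),s['grip_width'],s['grip_force'],d.round(4),-np.radians(t)))
if __name__=='__main__': go(*map(float,sys.argv[1:5]))
E
python3 - <<'E'
from go import *
p=grab('top')
print('eraser',world(p,(329.8,204.2),13),'roll',world(p,[(300.4,190.6),(301,190.5)],30))
go(508,-247,100,64)
E
```

```text
eraser [[ 501.98172297 -248.3311765    13.        ]] roll [[ 531.47561042 -177.1215525    30.        ]
 [ 531.74190691 -178.55152421   30.        ]]
t 2.15 pos [ 220.7 -476.4  231.3] phi 24.9 tilt 0.00 w 1.00 gf 0.0 | shift [ 0.3572 -0.0874  0.1313] turn az -0.683
```

>>> {"method": "send_rows", "body": {"targets": [[0,0.044,-0.011,0.016,0,0,0],[0,0.044,-0.011,0.016,0,0,0],[0,0.044,-0.011,0.016,0,0,0],[0,0.044,-0.011,0.016,0,0,0],[0,0.044,-0.011,0.016,0,0,0],[0,0.044,-0.011,0.016,0,0,0],[0,0.044,-0.011,0.016,0,0,0],[0,0.043,-0.011,0.016,0,0,0],[0,0,0,0,0,0,-0.17],[0,0,0,0,0,0,-0.17]], "squeeze": 40}}

```text
time_s: 3.4
eef_pos: [502.5, -248.4, 103.0]
ee_rot: [-0.0, 0.925, 0.38, -0.0]
force: [-0.4, -1.3, -0.5]
grip_width: 0.498
grip_force: 0.0
```

```bash
python3 go.py 502 -248.5 3 64
```

```text
t 3.40 pos [ 502.5 -248.4  103. ] phi 44.7 tilt 0.03 w 0.50 gf 0.0 | shift [-0.0004 -0.0003  0.1   ] turn az -0.336
```

>>> {"method": "send_rows", "body": {"targets": [[0,0,0,0,0,0,-0.168],[0,0,0,0,0,0,-0.168],[0,0,0,0.035,0,0,0],[0,0,0,0.035,0,0,0],[0,0,0,0.03,0,0,0],[0,0,0,0,0,0,0],[1,0,0,0,0,0,0],[1,0,0,0,0,0,0],[1,0,0,0,0,0,0],[1,0,0,0,0,0,0]]}}

```text
time_s: 4.65
eef_pos: [503.0, -249.6, 4.9]
ee_rot: [0.001, 0.85, 0.527, 0.001]
force: [0.3, -0.0, 6.7]
grip_width: 0.223
grip_force: 40.1
```

```bash
python3 go.py 518.5 28.8 60 12.4;  python3 - <<'E'
from seg import *
p=grab('scene','s1.png');import cv2
u=pix(p,[502,-248,10])[0];x,y=map(int,u);a=p['img'][max(0,y-40):y+40,x-55:x+55]
cv2.imwrite('pics/s1c.png',cv2.resize(a[:,:,::-1],None,fx=5,fy=5,interpolation=cv2.INTER_CUBIC))
E
```

```text
t 4.65 pos [ 503.  -249.6    4.9] phi 63.6 tilt 0.17 w 0.22 gf 40.1 | shift [ 0.2562 -0.1098 -0.0556] turn az 0.893
```

View pics/s1c.png

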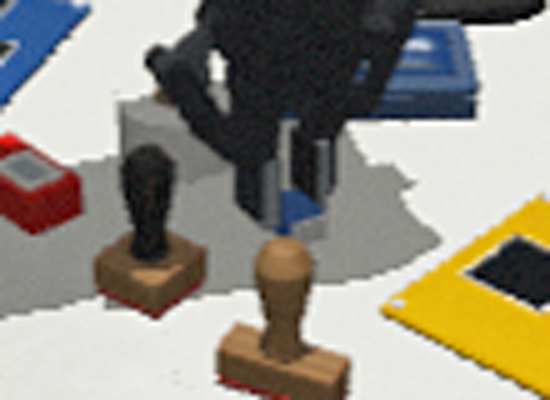

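>>> {"method": "send_rows", "body": {"targets": [[1,0,0,-0.03,0,0,0],[1,0,0,-0.035,0,0,0],[1,0.043,-0.018,0,0,0,0],[1,0.043,-0.018,0,0,0,0],[1,0.043,-0.018,0,0,0,0],[1,0.043,-0.019,0,0,0,0],[1,0.042,-0.018,0,0,0,0],[1,0.042,-0.019,0,0,0,0],[1,0,0,0,0,0,0.17],[1,0,0,0,0,0,0.17]]}}

```text
time_s: 5.95
eef_pos: [517.6, 29.8, 68.9]
ee_rot: [0.0, 0.928, 0.373, 0.0]
force: [-0.1, -0.0, 0.2]
grip_width: 0.22
grip_force: 39.3
```

```bash
python3 go.py 518.7 29 12 12.4
```

```text
t 5.95 pos [517.6  29.8  68.9] phi 43.9 tilt 0.06 w 0.22 gf 39.3 | shift [0.0001 0.0013 0.0569] turn az 0.549
```

>>> {"method": "send_rows", "body": {"targets": [[1,0,0.001,0,0,0,0.183],[1,0,0,0,0,0,0.183],[1,0,0,0,0,0,0.183],[1,0,0,0.025,0,0,0],[1,0,0,0.02,0,0,0],[1,0,0,0.011,0,0,0],[1,0,0,0,0,0,0],[0,0,0,0,0,0,0],[0,0,0,0,0,0,0],[0,0,0,0,0,0,0]]}}

```text
time_s: 7.2
eef_pos: [518.4, 28.5, 12.7]
ee_rot: [0.0, 0.994, 0.11, 0.0]
force: [-0.1, 0.4, 0.5]
grip_width: 0.501
grip_force: 0.0
```

```bash
python3 go.py 455.2 -138.3 80 72.9
```

```text
t 7.20 pos [518.4  28.5  12.7] phi 12.7 tilt 0.04 w 0.50 gf 0.0 | shift [-0.0982  0.1489 -0.0673] turn az -1.052
```

>>> {"method": "send_rows", "body": {"targets": [[-0.15,0,0,-0.035,0,0,0],[-0.15,0,0,-0.035,0,0,0],[-0.15,-0.025,0.037,0,0,0,0],[-0.15,-0.025,0.037,0,0,0,0],[-0.15,-0.024,0.037,0,0,0,0],[-0.15,-0.024,0.038,0,0,0,0],[-0.15,0,0,0,0,0,-0.175],[-0.15,0,0,0,0,0,-0.175],[-0.15,0,0,0,0,0,-0.175],[-0.15,0,0,0,0,0,-0.175]]}}

```text
time_s: 8.45
eef_pos: [455.3, -138.4, 82.5]
ee_rot: [0.0, 0.895, 0.447, 0.0]
force: [0.1, -0.1, -0.2]
grip_width: 0.57
grip_force: 0.0
```

```bash
python3 go.py 455.2 -138.3 7 72.9
```

```text
t 8.45 pos [ 455.3 -138.4   82.5] phi 53.1 tilt 0.02 w 0.57 gf 0.0 | shift [ 0.0001 -0.0001  0.0755] turn az -0.346
```

>>> {"method": "send_rows", "body": {"targets": [[-0.15,0,0,0,0,0,-0.173],[-0.15,0,0,0,0,0,-0.173],[-0.15,0,0,0.03,0,0,0],[-0.15,0,0,0.03,0,0,0],[-0.15,0,0,0.015,0,0,0],[-0.15,0,0,0,0,0,0],[1,0,0,0,0,0,0],[1,0,0,0,0,0,0],[1,0,0,0,0,0,0],[1,0,0,-0.03,0,0,0]]}}

```text
time_s: 9.7
eef_pos: [454.4, -137.9, 36.9]
ee_rot: [-0.001, 0.806, 0.592, -0.001]
force: [0.1, 0.0, -0.9]
grip_width: 0.338
grip_force: 39.9
```

```bash
python3 go.py 535.7 -38.8 80 12.4
```

```text
t 9.70 pos [ 454.4 -137.9   36.9] phi 72.6 tilt 0.17 w 0.34 gf 39.9 | shift [ 0.1189  0.0477 -0.0431] turn az 1.050
```

>>> {"method": "send_rows", "body": {"targets": [[1,0.03,0.012,-0.03,0,0,0],[1,0.03,0.012,0,0,0,0],[1,0.03,0.012,0,0,0,0],[1,0.029,0.012,0,0,0,0],[1,0,0,0,0,0,0.175],[1,0,0,0,0,0,0.175],[1,0,0,0,0,0,0.175],[1,0,0,0,0,0,0.175],[1,0,0,0,0,0,0.175],[1,0,0,0,0,0,0.175]]}}

```text
time_s: 10.95
eef_pos: [536.7, -39.2, 67.7]
ee_rot: [0.0, 0.994, 0.105, 0.0]
force: [0.9, -0.2, -0.2]
grip_width: 0.337
grip_force: 39.9
```

```bash
python3 go.py 535.9 -38.7 14 12.4
```

```text
t 10.95 pos [536.7 -39.2  67.7] phi 12.1 tilt 0.03 w 0.34 gf 39.9 | shift [-0.0007 -0.0006  0.0537] turn az -0.005
```

>>> {"method": "send_rows", "body": {"targets": [[1,0,0,0.025,0,0,0],[1,0,0,0.02,0,0,0],[1,0,0,0.009,0,0,0],[1,0,0,0,0,0,0],[-0.1,0,0,0,0,0,0],[-0.1,0,0,0,0,0,0],[-0.1,0,0,0,0,0,0],[-0.1,0,0,-0.03,0,0,0],[-0.1,0,0,-0.03,0,0,0],[-1,0,0,-0.03,0,0,0]]}}

```text
time_s: 12.2
eef_pos: [536.6, -39.2, 104.3]
ee_rot: [-0.0, 0.994, 0.108, 0.0]
force: [-0.9, -1.4, -0.1]
grip_width: 0.746
grip_force: 0.0
```

```bash
python3 go.py 531.7 -178.3 100 0
```

```text
t 12.20 pos [536.6 -39.2 104.3] phi 12.4 tilt 0.00 w 0.75 gf 0.0 | shift [-0.0347  0.1348  0.0043] turn az 0.217
```

>>> {"method": "send_rows", "body": {"targets": [[-1,-0.009,0.034,0,0,0,0],[-1,-0.009,0.034,0,0,0,0],[-1,-0.009,0.034,0,0,0,0],[-1,-0.008,0.033,0,0,0,0],[-1,0,0,0,0,0,0.108],[-1,0,0,0,0,0,0.108],[-1,0,0,0.03,0,0,0],[-1,0,0,0.025,0,0,0],[-1,0,0,0,0,0,0],[-1,0,0,0,0,0,0]]}}

```text
time_s: 13.45
eef_pos: [532.0, -178.8, 49.3]
ee_rot: [0.0, 1.0, 0.0, 0.001]
force: [-0.6, -0.5, 0.2]
grip_width: 1.003
grip_force: 0.0
```

```bash
python3 go.py 531.7 -178.3 2 0;  python3 - <<'E'
from seg import *
p=grab('scene','s2.png');import cv2
u=pix(p,[531,-178,30])[0];x,y=map(int,u);a=p['img'][max(0,y-50):y+50,x-100:x+60]
cv2.imwrite('pics/s2c.png',cv2.resize(a[:,:,::-1],None,fx=4.5,fy=4.5,interpolation=cv2.INTER_CUBIC))
E
```

```text
t 13.45 pos [ 532.  -178.8   49.3] phi 0.0 tilt 0.08 w 1.00 gf 0.0 | shift [-0.0004 -0.0006  0.0473] turn az 0.001
```

View pics/s2c.png

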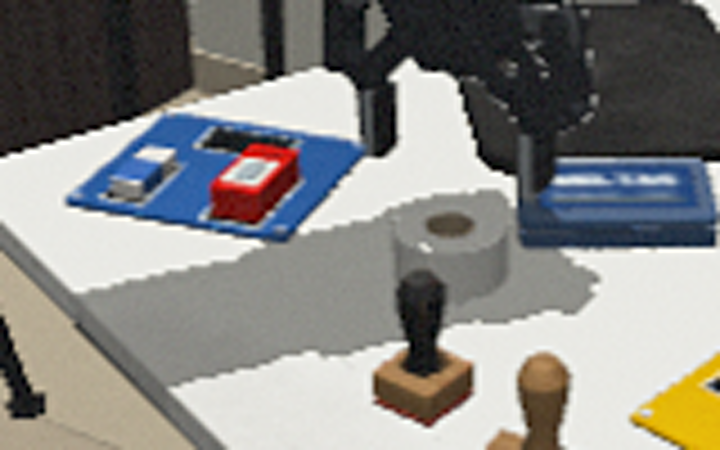

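The crop shows the eraser (140,172) and staple box (255,185) sitting on their outlines, and the open fingers straddling the roll (450,240).

>>> {"method": "send_rows", "body": {"targets": [[-1,0,0,0.025,0,0,0],[-1,0,0,0.022,0,0,0],[-1,0,0,0,0,0,0],[1,0,0,0,0,0,0],[1,0,0,0,0,0,0],[1,0,0,0,0,0,0],[1,0,0,-0.02,0,0,0],[1,0,0,-0.03,0,0,0],[1,0,0,-0.03,0,0,0],[1,0,0,-0.03,0,0,0]]}}

```text
time_s: 14.75
eef_pos: [531.6, -178.6, 113.2]
ee_rot: [0.0, 1.0, 0.0, 0.001]
force: [-0.3, 0.6, -0.7]
grip_width: 0.698
grip_force: 43.8
```

```bash
python3 go.py 501.6 -430.9 112 -11.1
```

```text
t 14.75 pos [ 531.6 -178.6  113.2] phi 0.1 tilt 0.07 w 0.70 gf 43.8 | shift [-0.0302  0.2523  0.0013] turn az 0.195
```

>>> {"method": "send_rows", "body": {"targets": [[1,-0.04,0.02,0,0,0,0],[1,-0.04,0.04,0,0,0,0],[1,0,0.04,0,0,0,0],[1,0,0.04,0,0,0,0],[1,0,0.04,0,0,0,0],[1,0,0.04,0,0,0,0],[1,0.025,0.016,0,0,0,0],[1,0.025,0.016,0,0,0,0],[1,0,0,0.03,0,0,0],[1,0,0,0.03,0,0,0]]}}

```text
time_s: 16.0
eef_pos: [502.0, -430.8, 51.3]
ee_rot: [0.001, 1.0, 0.0, 0.0]
force: [-0.9, 0.2, -0.3]
grip_width: 0.7
grip_force: 43.8
```

```bash
python3 go.py 501.6 -430.9 9 0
```

```text
t 16.00 pos [ 502.  -430.8   51.3] phi 0.1 tilt 0.08 w 0.70 gf 43.8 | shift [-0.0004  0.      0.0423] turn az 0.001
```

>>> {"method": "send_rows", "body": {"targets": [[1,0,0,0.02,0,0,0],[1,0,0,0.015,0,0,0],[1,0,0,0.008,0,0,0],[1,0,0,0,0,0,0],[-1,0,0,0,0,0,0],[-1,0,0,0,0,0,0],[-1,0,0,0,0,0,0],[-1,0,0,-0.04,0,0,0],[-1,0,0,-0.04,0,0,0],[-0.3,0,0,-0.04,0,0,0]]}}

```text
time_s: 17.25
eef_pos: [501.7, -430.5, 129.6]
ee_rot: [0.0, 1.0, 0.0, 0.0]
force: [0.5, 0.3, 0.2]
grip_width: 0.816
grip_force: 0.0
```

```bash
python3 go.py 428 -226.6 125 0
```

```text
t 17.25 pos [ 501.7 -430.5  129.6] phi 0.0 tilt 0.00 w 0.82 gf 0.0 | shift [-0.0735 -0.204   0.0046] turn az 0.001
```

>>> {"method": "send_rows", "body": {"targets": [[-0.3,-0.015,-0.041,0,0,0,0],[-0.3,-0.015,-0.041,0,0,0,0],[-0.3,-0.015,-0.041,0,0,0,0],[-0.3,-0.015,-0.041,0,0,0,0],[-0.3,-0.014,-0.04,0,0,0,0],[-0.3,0,0,0,0,0,0],[-0.3,0,0,0.035,0,0,0],[-0.3,0,0,0.035,0,0,0],[-0.3,0,0,0.031,0,0,0],[-0.3,0,0,0,0,0,0]]}}

```text
time_s: 18.5
eef_pos: [427.0, -226.6, 25.9]
ee_rot: [-0.001, 1.0, 0.0, -0.001]
force: [0.7, 0.2, 0.3]
grip_width: 0.652
grip_force: 0.0
```

>>> {"method": "send_rows", "body": {"targets": [[1,0,0,0,0,0,0],[1,0,0,0,0,0,0],[1,0,0,0,0,0,0],[1,0,0,-0.02,0,0,0],[1,0,0,-0.03,0,0,0],[1,0,0,-0.03,0,0,0],[1,0,0,-0.03,0,0,0],[1,0,0,0,0,0,0.087],[1,0,0,0,0,0,0],[1,0,0,0,0,0,0]]}}

```text
time_s: 19.75
eef_pos: [427.4, -226.5, 137.2]
ee_rot: [-0.0, 0.999, -0.042, -0.0]
force: [0.0, -0.1, -1.3]
grip_width: 0.255
grip_force: 39.2
```

```bash
python3 go.py 514.8 -364.0 138 -5;  python3 - <<'E'
from seg import *
p=grab('scene','s3.png');import cv2
a=p['img'][150:280,220:440]
cv2.imwrite('pics/s3c.png',cv2.resize(a[:,:,::-1],None,fx=3.6,fy=3.6,interpolation=cv2.INTER_CUBIC))
E
```

```text
t 19.75 pos [ 427.4 -226.5  137.2] phi -4.8 tilt 0.03 w 0.25 gf 39.2 | shift [ 0.0987  0.1296 -0.0009] turn az 0.003
```

View pics/s3c.png

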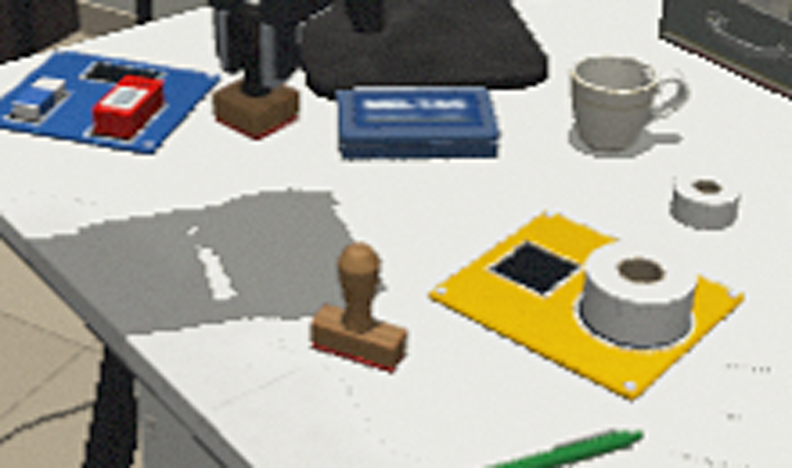

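>>> {"method": "send_rows", "body": {"targets": [[1,0.025,0.033,0,0,0,0],[1,0.025,0.033,0,0,0,0],[1,0.025,0.032,0,0,0,0],[1,0.024,0.032,0,0,0,0],[1,0,0,0,0,0,0],[1,0,0,0.04,0,0,0],[1,0,0,0.035,0,0,0],[1,0,0,0.015,0,0,0],[1,0,0,0,0,0,0],[1,0,0,0,0,0,0]]}}

```text
time_s: 21.05
eef_pos: [515.5, -365.1, 48.9]
ee_rot: [0.001, 0.999, -0.043, 0.001]
force: [0.4, -0.3, -0.6]
grip_width: 0.252
grip_force: 39.3
```

```bash
python3 go.py 514.8 -364.0 33 -5
```

```text
t 21.05 pos [ 515.5 -365.1   48.9] phi -4.9 tilt 0.14 w 0.25 gf 39.3 | shift [-0.0009 -0.0011  0.0159] turn az 0.001
```

>>> {"method": "send_rows", "body": {"targets": [[1,-0.001,-0.001,0.01,0,0,0],[1,0,0,0.006,0,0,0],[1,0,0,0,0,0,0],[1,0,0,0,0,0,0],[0.22,0,0,0,0,0,0],[0.22,0,0,0,0,0,0],[0.22,0,0,0,0,0,0],[0.22,0,0,-0.02,0,0,0],[0.22,0,0,-0.04,0,0,0],[0.22,0,0,-0.04,0,0,0]]}}

```text
time_s: 22.3
eef_pos: [513.9, -363.5, 132.0]
ee_rot: [-0.0, 0.999, -0.043, -0.0]
force: [0.1, -0.1, -0.4]
grip_width: 0.388
grip_force: 0.0
```

```bash
python3 go.py 398.3 -308.5 135 0;  python3 - <<'E'
from seg import *
p=grab('scene','s4.png');import cv2
a=p['img'][180:280,290:440]
cv2.imwrite('pics/s4c.png',cv2.resize(a[:,:,::-1],None,fx=4,fy=4,interpolation=cv2.INTER_CUBIC))
p=grab('top')
print(rect(p,pix(p,[398,-308,19])[0],19,(5,60,40),(20,255,200),16,clo=5))
E
```

```text
t 22.30 pos [ 513.9 -363.5  132. ] phi -4.9 tilt 0.05 w 0.39 gf 0.0 | shift [-0.1199 -0.0448 -0.0029] turn az -0.086Traceback (most recent call last):
  File "<stdin>", line 6, in <module>
  File "seg.py", line 17, in rect
    return dict(c=np.round(R[0],1),cm=np.round([mm['m10']/mm['m00'],mm['m01']/mm['m00']],1),size=np.round(R[1],1),longyaw=round(float(np.degrees(np.arctan2(L[1],L[0])))%180,1),n=int(s[k,4]))
                                                ~~~~~~~~~^~~~~~~~~~
ZeroDivisionError: float division by zero
```

View pics/s4c.png

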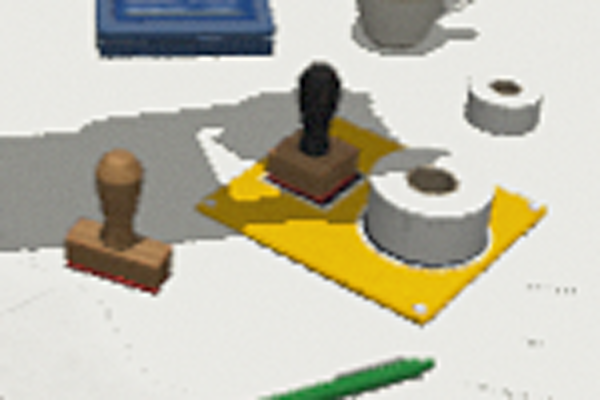

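>>> {"method": "send_rows", "body": {"targets": [[-0.3,-0.03,-0.012,0,0,0,0],[-0.3,-0.03,-0.011,0,0,0,0],[-0.3,-0.03,-0.011,0,0,0,0],[-0.3,-0.03,-0.011,0,0,0,0],[-0.3,0,0,0,0,0,0],[-0.3,0,0,0.035,0,0,0],[-0.3,0,0,0.035,0,0,0],[-0.3,0,0,0.033,0,0,0],[-0.3,0,0,0,0,0,0],[-0.3,0,0,0,0,0,0]]}}

```text
time_s: 23.65
eef_pos: [399.1, -309.1, 29.2]
ee_rot: [0.001, 0.999, -0.043, 0.001]
force: [-0.2, 0.6, 0.3]
grip_width: 0.648
grip_force: 0.0
```

>>> {"method": "send_rows", "body": {"targets": [[1,0,0,0,0,0,0],[1,0,0,0,0,0,0],[1,0,0,0,0,0,0],[1,0,0,-0.02,0,0,0],[1,0,0,-0.03,0,0,0],[1,0,0,-0.03,0,0,0],[1,0,0,-0.02,0,0,0],[1,0,0,0,0,0,-0.1],[1,0,0,0,0,0,-0.1],[1,0,0,0,0,0,0]]}}

```text
time_s: 24.9
eef_pos: [398.3, -308.2, 128.2]
ee_rot: [-0.0, 0.998, 0.056, -0.0]
force: [0.7, 0.4, -0.7]
grip_width: 0.252
grip_force: 39.2
```

```bash
python3 go.py 589 7.7 126 6.6;  python3 - <<'E'
from seg import *
p=grab('scene','s5.png');import cv2
a=p['img'][150:280,220:440]
cv2.imwrite('pics/s5c.png',cv2.resize(a[:,:,::-1],None,fx=3.6,fy=3.6,interpolation=cv2.INTER_CUBIC))
E
```

```text
t 24.90 pos [ 398.3 -308.2  128.2] phi 6.5 tilt 0.03 w 0.25 gf 39.2 | shift [ 0.2251 -0.2924  0.0023] turn az -0.002
```

View pics/s5c.png

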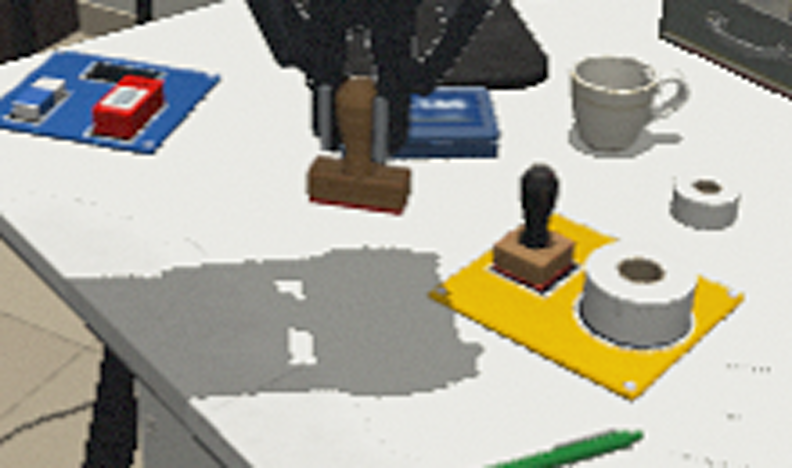

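>>> {"method": "send_rows", "body": {"targets": [[1,0.01,-0.04,0,0,0,0],[1,0.01,-0.04,0,0,0,0],[1,0.01,-0.04,0,0,0,0],[1,0.01,-0.04,0,0,0,0],[1,0.03,-0.04,0,0,0,0],[1,0.03,-0.04,0,0,0,0],[1,0.03,-0.04,0,0,0,0],[1,0.035,-0.012,0,0,0,0],[1,0.03,0,0,0,0,0],[1,0.03,0,0,0,0,0]]}}

```text
time_s: 26.2
eef_pos: [589.6, 7.7, 128.1]
ee_rot: [-0.0, 0.998, 0.056, -0.0]
force: [-0.0, -1.6, -1.1]
grip_width: 0.251
grip_force: 39.3
```

```bash
python3 go.py 589 7.7 36 6.6
```

```text
t 26.20 pos [589.6   7.7 128.1] phi 6.4 tilt 0.02 w 0.25 gf 39.3 | shift [-0.0006 -0.      0.0921] turn az -0.003
```

>>> {"method": "send_rows", "body": {"targets": [[1,0,0,0.035,0,0,0],[1,0,0,0.03,0,0,0],[1,0,0,0.02,0,0,0],[1,0,0,0.007,0,0,0],[1,0,0,0,0,0,0],[1,0,0,0,0,0,0],[0.1,0,0,0,0,0,0],[0.1,0,0,0,0,0,0],[0.1,0,0,0,0,0,0],[0.1,0,0,-0.02,0,0,0]]}}

```text
time_s: 27.45
eef_pos: [587.9, 7.4, 55.4]
ee_rot: [-0.0, 0.998, 0.057, -0.001]
force: [0.2, 0.6, -0.2]
grip_width: 0.449
grip_force: 0.0
```

>>> {"method": "send_rows", "body": {"targets": [[0.1,0,0,-0.04,0,0,0],[0.1,0,0,-0.04,0,0,0],[0.1,0,0,-0.03,0,0,0],[0.1,-0.04,0.02,0,0,0,0],[0.1,-0.05,0.02,0,0,0,0],[0.1,-0.05,0.02,0,0,0,0],[0.1,-0.05,0.02,0,0,0,0],[0.1,-0.03,0.02,0,0,0,0],[0.1,0,0,0,0,0,0],[0.1,0,0,0,0,0,0]]}}

```text
time_s: 28.7
eef_pos: [382.0, -117.0, 166.5]
ee_rot: [0.0, 0.998, 0.057, 0.0]
force: [0.1, -0.6, -0.1]
grip_width: 0.452
grip_force: 0.0
```

Run:
```python
from seg import *
p=grab('scene','s6.png');t=grab('top')
a=cv2.resize(p['img'][140:280,205:425],None,fx=3.4,fy=3.4,interpolation=cv2.INTER_CUBIC)
cv2.imwrite('pics/s6c.png',a[:,:,::-1])
b=cv2.resize(t['img'][140:240,185:435],None,fx=3.1,fy=3.1,interpolation=cv2.INTER_CUBIC)
cv2.imwrite('pics/t6c.png',b[:,:,::-1]);print(ctrl.sense()['force'])
```

```text
[ 0.5065469  -0.58676562 -1.22357979]
```

View pics/s6c.png

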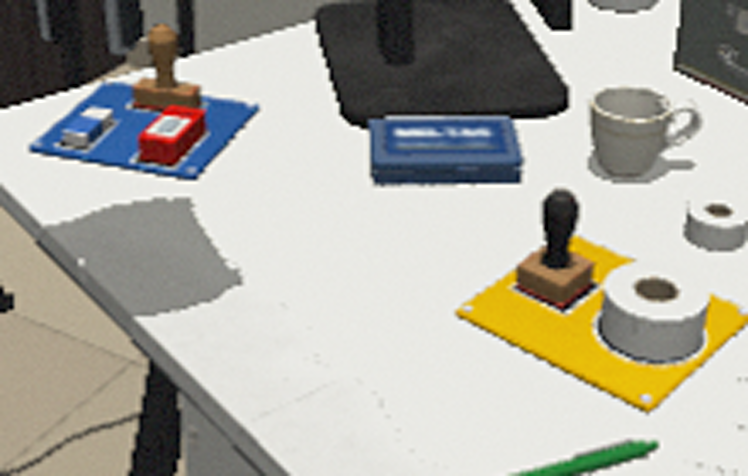

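View pics/t6c.png

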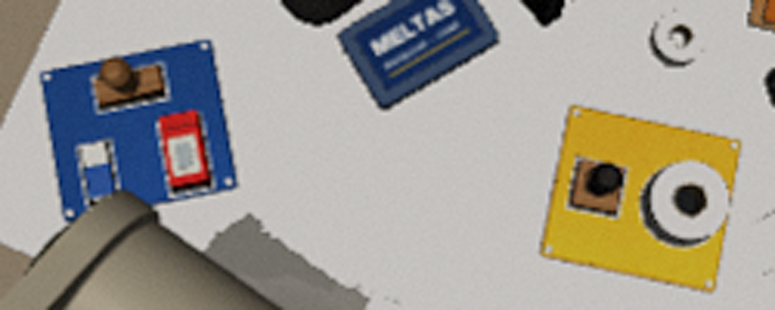

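All five things sit flat on their outlines, the stamps are upright and the gripper is clear. The ink pad (420,45) is where it was. I'm handing the job in.

```bash
python3 -c "
from rig import ctrl
print(ctrl.finish_job())"
```

```text
the job is handed in; nothing more can be done
None
```

I made up both kits and handed the job in at about 29 s; the last pictures show all five things flat on their outlines with the ink pad and pen left where they were, but the hand-in returned no verdict.

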